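# Sort stripped pinball parts by material

## Task

Sort the stripped parts into the trays by material, one part to a bay, each set down right way up as it lay and flat on the tray floor: the two metal parts (brass coil bracket and tin plunger tip) into the two bays of the blue tray, the black plastic flipper bat into either bay of the yellow tray, and last of all, when the other three are put away, the green glass bulb cover into either bay of the red tray. Set the glass down gently rather than letting it drop. Keep off the vise, and leave the screwdriver and the coil where they are.

Things in the scene. Friction and masses are not known exactly. Their poses are not given: they have to be found in the camera images.
- bat: black plastic flipper bat lying flat on the bench: 80 mm long (its x) and 22 mm high; round boss 22 mm across at its -x end, round tip 16 mm across at its +x end, between them parallel sides 16 mm apart (its y). Grip it across those sides. A steel dot on the boss and a thin red line mark the top. Origin: middle of the underside, half way along. z up. About 35 g.
- bracket: brass coil bracket, U shaped, open to the top: base 40 mm (its x) by 30 mm (its y) by 4 mm, with an upright flange 4 mm thick, 30 mm wide (y) and rising to 28 mm above the bench at each x end, so 40 mm over the flanges' outer faces: grip it across those. Origin: centre of the underside; z up. About 70 g.
- tip: dull silver tin plunger tip standing on its flat end: round, 22 mm diameter up to 22 mm, then a blunt cone to 32 mm high. Origin: centre of the underside; z up. About 40 g.
- cover: green glass bulb cover standing on its rim: rim 36 mm diameter and 4 mm thick, above it a round body 28 mm diameter from 5 to 22 mm, then a dome to 32 mm high. Origin: centre of the underside; z up. About 25 g.
- tray_blue: blue low open tray, fixed to the bench: 110 mm (its x) by 150 mm (its y) by 16 mm high over all, walls 4 mm, floor 4 mm thick. A 4 mm divider as high as the walls, in the plane y = 0, makes two bays, each 102 mm (x) by 69 mm (y) inside, centred at y = +36.5 and -36.5 mm. Origin: centre of the underside (bench height); z up. For metal.
- tray_yellow: yellow low open tray, fixed to the bench: 110 mm (its x) by 150 mm (its y) by 16 mm high over all, walls 4 mm, floor 4 mm thick. A 4 mm divider as high as the walls, in the plane y = 0, makes two bays, each 102 mm (x) by 69 mm (y) inside, centred at y = +36.5 and -36.5 mm. Origin: centre of the underside (bench height); z up. For plastic.
- tray_red: red low open tray, fixed to the bench: 110 mm (its x) by 150 mm (its y) by 16 mm high over all, walls 4 mm, floor 4 mm thick. A 4 mm divider as high as the walls, in the plane y = 0, makes two bays, each 102 mm (x) by 69 mm (y) inside, centred at y = +36.5 and -36.5 mm. Origin: centre of the underside (bench height); z up. For glass.
- vise: small dark cast-iron bench vise fixed to the bench, with a steel flipper link clamped upright in its jaws: base 110 mm (its x) by 90 mm (its y), screw and handle reaching to 85 mm on its -x side, jaws to 98 mm high, link to 143 mm. Do not touch. Origin: centre of the base's underside.
- screwdriver: orange-handled screwdriver, 170 mm long, lying along its x axis. Leave alone. Origin: underside near the middle of its length.
- coil: solenoid coil standing upright: copper winding between two white flanges of 40 mm diameter, 50 mm high. Leave alone. Origin: centre of the underside.

How it is judged:
On the way, in this order (a step that is already met when the one before it is completed fails the run):
1. bat in the yellow tray, bracket and plunger tip in the blue tray, one to a bay (x of bat in the frame of tray_yellow between -0.051 and 0.051 m and y of bat in the frame of tray_yellow between -0.071 and 0.071 m and z of bat in the frame of tray_yellow between -0.002 and 0.01 m and angle between each of bat, bracket, tip's own z axis and vertical below 0.2 rad and linear speed of each of bat, bracket, tip below 0.02 m/s and angular speed of each of bat, bracket, tip below 0.3 rad/s and x of bracket in the frame of tray_blue between -0.051 and 0.051 m and y of bracket in the frame of tray_blue between -0.071 and 0.071 m and z of bracket in the frame of tray_blue between -0.002 and 0.01 m and x of tip in the frame of tray_blue between -0.051 and 0.051 m and y of tip in the frame of tray_blue between -0.071 and 0.071 m and z of tip in the frame of tray_blue between -0.002 and 0.01 m and ((y of bracket in the frame of tray_blue below 0 m and y of tip in the frame of tray_blue above 0 m) or (y of bracket in the frame of tray_blue above 0 m and y of tip in the frame of tray_blue below 0 m))), for 0.2 s.
2. then the glass cover in the red tray (x of cover in the frame of tray_red between -0.051 and 0.051 m and y of cover in the frame of tray_red between -0.071 and 0.071 m and z of cover in the frame of tray_red between -0.002 and 0.01 m and angle between cover's own z axis and vertical below 0.2 rad and linear speed of cover below 0.02 m/s and angular speed of cover below 0.3 rad/s), for 0.2 s.
At the end, for the whole second after the job is handed in: Bat in the yellow tray, bracket and tip in the blue tray (one each side of the divider), cover in the red tray: origins within 51 mm (x) and 71 mm (y) of the tray's centre and at most 10 mm above its underside (so on its floor), upright within 0.2 rad, released and at rest (all of step 1 and all of step 2); the robot touches nothing.
It fails at once if the glass cover is let fall (out of the fingers and faster than 0.7 m/s, a drop of about 25 mm) (contact force between the fingers and cover below 0.05 N and linear speed of cover above 0.7 m/s).
It fails at once if the vise is struck or pushed with more than 5 N (contact force between anything else and vise above 5 N).
It fails at once if the screwdriver is shifted by more than 20 mm (distance of screwdriver from where it was at the start of the episode above 0.02 m).
It fails at once if the coil is shifted by more than 20 mm (distance of coil from where it was at the start of the episode above 0.02 m).
It also fails if it takes over 93 s, if anything falls off the work surface, if the arm or the gripper's body presses on something with over 40 N, if the wrist force passes 120 N, or if a joint passes its speed limit or range.

## Robot

A 6-joint arm with a two-finger parallel gripper is mounted at the origin on the work surface. World frame = base frame: x ahead of the robot, y to its left, z up, the work surface at z = 0. Lengths are in m, angles in rad, forces in N, time in s.
With the tool pointing down it reaches from about 0.325 to 0.925 m from the base axis. Payload 3.1 kg.
Tool frame: the origin (TCP) lies midway between the tips of the shut fingers; the grasp point (between the pads) lies 19 mm behind it; z points along the fingers, y is the line along which they close (so a half turn about z gives the same grasp; the last joint's range is limited). The gripper opens to 85 mm and grips with 20 to 120 N. Pads are 22 mm wide; open, the fingers measure 114 mm over their backs; the gripper's body (76 mm by 85 mm) begins 54 mm behind the grasp point. The pads swing forward as they close: fully open they stand 13 mm farther back than shut.
Start: joints at [-1.345, 0.217, 1.613, -0, 1.311, -0.112], TCP at [0.207, -0.59, 0.231] pointing down, gripper open.
Joint ranges: [-2.75, 2.75], [-0.78, 2.1], [0.31, 2.55], [-1.13, 4.27], [0.13, 2.63], [-2.58, 2.58]. Speed limits (rad/s): [2.79, 2.79, 3.14, 3.14, 3.14, 3.14].

## Interface

Orientations are given as a unit quaternion [w, x, y, z].
In Python, from plant import bot gives the robot as it stands.
- The arm moves only by the tool play_rows, never from a script. Its arguments are lists of equal length, an entry for each row: "gripper": the finger opening in cm, from 0 to 8.54; "xyz": the shift along the tool's x, y, z in cm, a list of three; "dr": the turn, a rotation vector about the tool's x, y, z in rad, a list of three. In form: {"gripper": [gripper, ...], "xyz": [[x, y, z], ...], "dr": [[wx, wy, wz], ...]}. A call has 1 to 10 rows; each row shifts and turns the commanded pose from where the row before left it, along the tool's axes as they then stand; what a row does not reach is not made up. A row lasts 1/12 s, in which the tool goes at most 41.7 mm and 7.16 degrees, less where a joint would pass 70% of its speed; a pose out of reach is approached as far as the arm can. A call is refused whole if a number of a shift passes 4.17 or a number of a turn 0.125, either way. A call with a gripper value outside its range is refused whole. The fingers move at their own pace and stop on an object; the grip force is fixed at half the most. Time passes only in rows, so rows that do not move let the fingers close. It gives the time, the measured TCP pose, the force, the opening and the grip force at its end, in the units of the state.
- bot.read_state(): the state, without advancing time (a new reading comes with each control period).
- bot.read_camera(name): name is "scene" or "top" or "wrist"; returns the picture (420x560x3 uint8, red, green, blue); there is no depth.
- bot.camera_model(name): a dict with "fovy" (degrees; the focal length in pixels is half the picture's height over the tangent of half this angle, whatever the lens; pixels are square), "cx", "cy" (the principal point, pixels), "R" (3x3) and "t" (3): a world point X has camera coordinates R X + t. Camera axes: x right, y down, z forward; pixel columns grow to the right and rows downward; lengths in m; the calibration is good to about 2 mm. A picture is of the moment at which its call begins: read the wrist's pose just before it. camera_model takes no time and is no camera call; for the wrist camera it gives the pose at the moment of the call.
- bot.sign_off(): hands the job in; it is judged then, once.
The state is a dict: "t": time; "joints": joint angles; "dq": joint speeds; "effort": joint torques, N m; "ee_pos": TCP position; "eef_rot": TCP orientation; "contact_force": force on the tool from outside, world axes, zero at the start; "ft_torque": the same for the moment, N m; "gripper_width": finger opening in m; "gripper_force": force on a finger pad.
Only numpy, scipy, OpenCV 4.12 (cv2) and the standard library are available. Lean on these libraries where they do the work, as an engineer would, in place of code of your own. Each camera call takes 0.05 s, during which the arm holds its last target. There are 200 camera calls.

## Working session

There is one attempt and no reset: what is moved stays moved. The work goes in short steps, Python scripts to look and compute and a tool call to move; the robot and the scene stay as the last step left them, time stands still between calls to the robot, and variables do not carry over. Pictures are saved under pics/ and viewed, at most 14 in all, crops included, and the job is handed in when it is done.

Besides the shell and the picture viewer there is one more tool, called after "Request:" as name(argument=value, ...) on one line, values as JSON. play_rows: Moves the arm, as the interface text tells. Its arguments: {"type":"object","properties":{"gripper":{"type":"array","items":{"type":"number"}},"xyz":{"type":"array","items":{"type":"array","items":{"type":"number"}}},"dr":{"type":"array","items":{"type":"array","items":{"type":"number"}}}},"required":["gripper","xyz","dr"]}

```bash
mkdir -p pics; python3 - <<'E'
from plant import bot
import cv2,numpy as np
for n in("top","scene"):
    im=bot.read_camera(n); cv2.imwrite(f"pics/{n}0.png",cv2.resize(im[:,:,::-1],(800,600),interpolation=cv2.INTER_CUBIC)); np.save(f"{n}0.npy",im)
    m=bot.camera_model(n); print(n,m)
s=bot.read_state(); print(s)
E
```

```text
top {'fovy': 53.41041413312094, 'cx': 278.66587897044485, 'cy': 212.96076339430917, 'R': array([[ 0.01676464, -0.99984591,  0.00520551],
       [-0.99219472, -0.01727931, -0.12349523],
       [ 0.12356615, -0.00309452, -0.99233151]]), 't': array([-0.00160082,  0.53756864,  1.02370872])}
scene {'fovy': 53.36063914568784, 'cx': 280.3425025129677, 'cy': 214.54197868584347, 'R': array([[-0.77066955,  0.63705574,  0.01511368],
       [ 0.45501899,  0.56674793, -0.68684386],
       [-0.44612347, -0.52245264, -0.72664784]]), 't': array([ 0.3879583 , -0.23358465,  1.31697944])}
{'t': 0.1, 'joints': array([-1.34519650e+00,  2.17675757e-01,  1.61482868e+00,  1.38479833e-05,
        1.31130853e+00, -1.12175217e-01]), 'dq': array([-7.70471071e-04, -1.40878056e-03, -3.44362700e-03,  4.51045360e-04,
        7.39617996e-04, -7.41456754e-05]), 'effort': array([ 1.76469662e-04, -3.98072183e+01, -3.04968166e+01, -1.13896149e-04,
        4.24325510e-03, -1.21405424e-06]), 'ee_pos': array([ 0.20698618, -0.58892436,  0.23007197]), 'eef_rot': array([-1.10874972e-03,  9.85772061e-01,  1.68083940e-01, -5.62462672e-05]), 'contact_force': array([ 0.70728907, -0.51910991, -0.41902319]), 'ft_torque': array([-0.03418176,  0.02883155, -0.02489913]), 'gripper_force': 0.0, 'gripper_width': 0.0856768528630378}
```

View pics/top0.png

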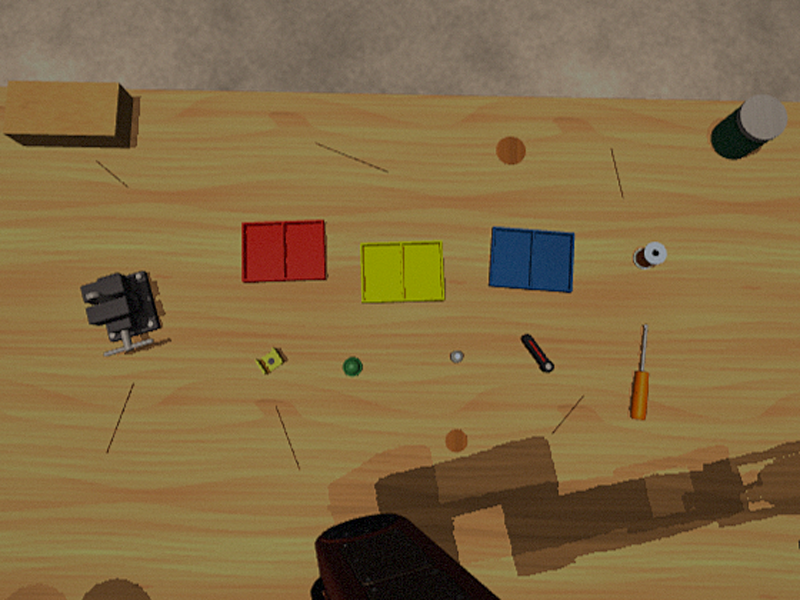

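View pics/scene0.png

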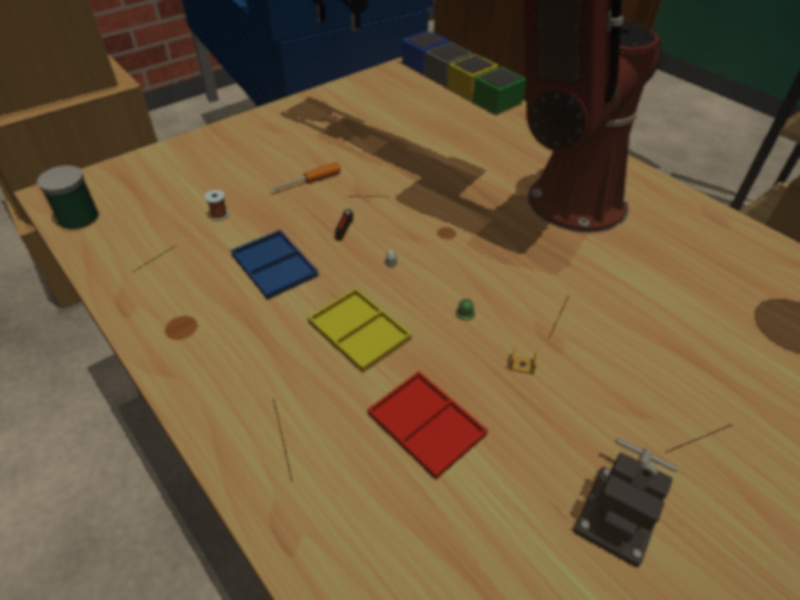

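The top view (800 px scale) shows red/yellow/blue trays at about (285,250), (403,272), (532,260). The bracket is at (271,361), cover (353,366), tip (457,356), bat (537,353), with the vise at the left and the coil and screwdriver at the right.

```bash
python3 - <<'E'
import cv2,numpy as np
im=np.load("top0.npy")[:,:,::-1]
a=im[228:272,165:265];b=im[228:272,300:400]
out=np.vstack([cv2.resize(np.clip(c*1.5,0,255).astype('uint8'),None,fx=6.5,fy=6.5,interpolation=cv2.INTER_CUBIC) for c in(a,b)])
cv2.imwrite("pics/crop1.png",out)
E
```

```text
(no output)
```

View pics/crop1.png

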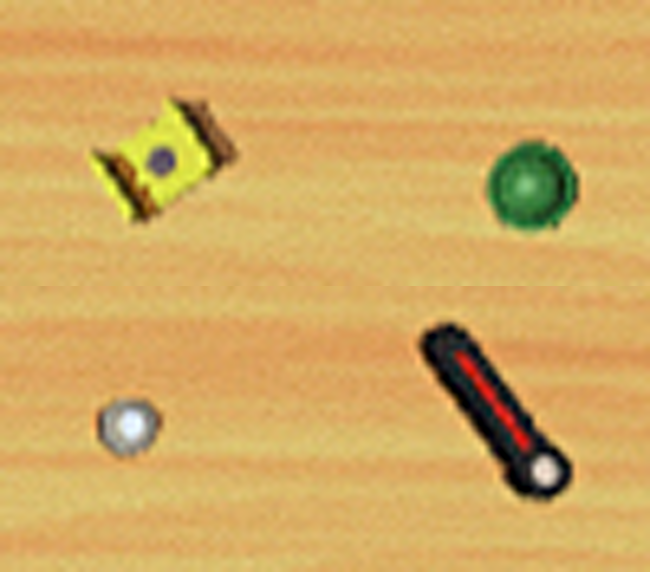

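Crop: bracket hole at (161,160), flanges from (97,152)-(143,220) and (173,100)-(217,163). Cover rim centre is (532,186), tip (129,427), bat dot (545,470) and bat tip end (445,347).

```bash
cat > h.py <<'E'
import cv2,numpy as np
from plant import bot
def px(n,u,v,z,m=None):
    m=m or bot.camera_model(n); f=210/np.tan(np.radians(m["fovy"]/2))
    d=m["R"].T@np.array([(u-m["cx"])/f,(v-m["cy"])/f,1]); c=-m["R"].T@m["t"]
    return c+d*(z-c[2])/d[2]
E
python3 - <<'E'
from h import *
np.set_printoptions(precision=4,suppress=True)
P=lambda x,y,z,row:px("top",(165 if row==0 else 300)+(x+.5)/6.5-.5,228+((y-286*row)+.5)/6.5-.5,z)
print("hole",P(161,160,.004,0)); 
for q in[(97,152),(143,220),(173,100),(217,163)]:print("fl",P(*q,.028,0))
print("cover",P(532,186,.004,0),P(487,186,.004,0),P(578,186,.004,0))
print("tip",P(129,427,.015,1),P(98,427,.015,1),P(160,427,.015,1))
d,t=P(545,470,.022,1),P(445,347,.022,1);print("bat",d,t,np.linalg.norm(d-t))
im=np.load("top0.npy").astype(int)
r,g,b=[im[:,:,i] for i in range(3)]
for n,mk in dict(red=(r>2.2*g)&(r>60),yellow=(r>3*b)&(g>.8*r)&(r>80),blue=(b>1.5*r)).items():
    mk=mk.astype('uint8'); mk[:140]=0;mk[222:]=0
    mk=cv2.morphologyEx(mk,cv2.MORPH_OPEN,np.ones((3,3)));mk=cv2.morphologyEx(mk,cv2.MORPH_CLOSE,np.ones((5,5)))
    c=max(cv2.findContours(mk,0,1)[0],key=cv2.contourArea)
    pts=cv2.boxPoints(cv2.minAreaRect(c)); w=np.array([px("top",*p,.016) for p in pts]);print(n,w[:,:2].tolist(),w.mean(0),np.linalg.norm(w[0]-w[1]),np.linalg.norm(w[1]-w[2]))
E
```

```text
hole [0.4356 0.2353 0.004 ]
fl [0.4376 0.2552 0.028 ]
fl [0.4118 0.2363 0.028 ]
fl [0.4582 0.2267 0.028 ]
fl [0.4342 0.2086 0.028 ]
cover [0.4278 0.0884 0.004 ] [0.4275 0.1062 0.004 ] [0.4281 0.0703 0.004 ]
tip [ 0.4483 -0.098   0.015 ] [ 0.4481 -0.0858  0.015 ] [ 0.4485 -0.1101  0.015 ]
bat [ 0.4341 -0.2593  0.022 ] [ 0.4814 -0.2208  0.022 ] 0.060958069834340385
red [[0.685691273414187, 0.3005748671216488], [0.6940878939318131, 0.14763121445207072], [0.5836784515039226, 0.14021834327274302], [0.5755370033563915, 0.29126912048453824]] [0.6347 0.2199 0.016 ] 0.15317396687436663 0.11065801207485601
yellow [[0.6529329185670083, 0.08076395863644145], [0.659856044916866, -0.0710389966209403], [0.5487070995875934, -0.07483041266869093], [0.5420045455552296, 0.07506755009868044]] [0.6009 0.0025 0.016 ] 0.15196074132265458 0.11121359127128644
blue [[0.5767460536207183, -0.15490394232470522], [0.6865160161466861, -0.16345106552250346], [0.6772737993311879, -0.3158234540819488], [0.5676851588123416, -0.305388355943439]] [ 0.6271 -0.2349  0.016 ] 0.11010221608991674 0.15265242666585835
```

```bash
cat >> h.py <<'E'
def go(x,y,z,yd):
    """turn about tool z, then shift (cm) in the turned tool axes, to TCP x,y,z with tool y along yd deg"""
    s=bot.read_state(); w,a,b,c=s["eef_rot"]
    cur=2*np.degrees(np.arctan2(b,a))-90; t=(yd-cur+90)%180-90
    e=np.array([x,y,z])-s["ee_pos"]; th=np.radians(cur+t)
    ty=np.array([np.cos(th),np.sin(th)]); tx=np.array([-ty[1],ty[0]])
    print("t%.1f turn %.3f shift %.2f %.2f %.2f j6 %.2f"%(s["t"],-np.radians(t),100*e[:2]@tx,100*e[:2]@ty,-100*e[2],s["joints"][5]),"tilt",[round(float(q),4) for q in(w,c)])
E
python3 -c "
from h import *
go(.457,-.2405,.06,-50.9)"
```

```text
t0.1 turn -0.345 shift 41.38 -11.27 17.01 j6 -0.11 tilt [-0.0011, -0.0001]
```

Request:
play_rows(gripper=[8.5,8.5,8.5,8.5,8.5,8.5,8.5,8.5,8.5,8.5], xyz=[[0,0,1.5],[0,0,1.5],[0,0,1.5],[3.2,-0.9,0.5],[3.8,-1,0.5],[3.8,-1,0.5],[3.8,-1,0.5],[3.8,-1,0.5],[3.8,-1,0.5],[3.8,-1,0.5]], dr=[[0,0,-0.115],[0,0,-0.115],[0,0,-0.115],[0,0,0],[0,0,0],[0,0,0],[0,0,0],[0,0,0],[0,0,0],[0,0,0]])

```text
t: 0.93
ee_pos: [0.3658, -0.3701, 0.1506]
eef_rot: [-0.0, 0.942, 0.335, -0.0]
contact_force: [1.3, -0.6, 1.3]
gripper_width: 0.085
gripper_force: 0.0
```

Request:
play_rows(gripper=[8.5,8.5,8.5,8.5,8.5,8.5,8.5], xyz=[[3.7,-1.1,1.2],[3.7,-1.1,1.2],[3.2,-1.1,1.2],[2.8,-1,1.5],[2,-0.2,2],[0,0,2],[0,0,0]], dr=[[0,0,0],[0,0,0],[0,0,0],[0,0,0],[0,0,0],[0,0,0],[0,0,0]])

```text
t: 1.52
ee_pos: [0.4536, -0.2364, 0.056]
eef_rot: [-0.004, 0.942, 0.336, -0.003]
contact_force: [-2.4, 0.9, -0.3]
gripper_width: 0.085
gripper_force: 0.0
```

```bash
python3 -c "
from h import *
go(.457,-.2405,.004,-50.9)
im=bot.read_camera('wrist');cv2.imwrite('pics/w1.png',im[:,:,::-1])"
```

```text
t1.5 turn 0.003 shift 0.01 0.53 5.20 j6 0.27 tilt [-0.0037, -0.0027]
```

View pics/w1.png

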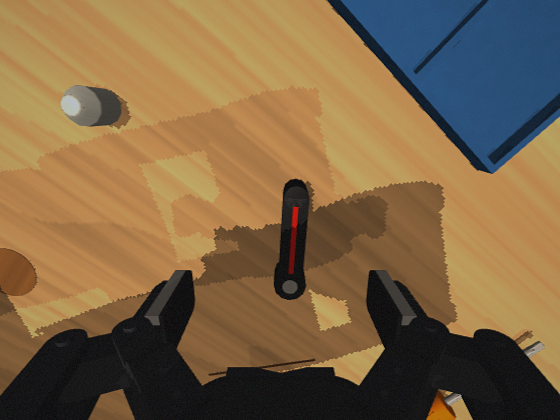

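The wrist view shows the bat between the fingers: dot at (290,287), tip end centre about (295,190). It also shows the tip part at (70,104) with the silver body out to (118,106), and a corner of the blue tray at (490,172).

```bash
python3 -c "
from h import *
d,t=px('wrist',290,287,.022),px('wrist',295,190,.022)
print(d,t,np.linalg.norm(d-t),np.degrees(np.arctan2(t[1]-d[1],t[0]-d[0])),d+(t-d)*29/61)
print(px('wrist',69,104,.032),px('wrist',490,172,.016))"
```

```text
[ 0.43410484 -0.2619756   0.022     ] [ 0.48775122 -0.22119666  0.022     ] 0.06738586767190151 37.240038280945704 [ 0.45960886 -0.24258889  0.022     ]
[ 0.44975129 -0.09752377  0.032     ] [ 0.57078977 -0.30710684  0.016     ]
```

Request:
play_rows(gripper=[8.5,8.5,8.5,8.5,4,1,0.5,0.5,0.5,0.5], xyz=[[0,0.5,1.2],[0,0,1.5],[0,0,1.5],[0,0,1.0],[0,0,0],[0,0,0],[0,0,0],[0,0,0],[0,0,0],[0,0,0]], dr=[[0,0,0.01],[0,0,0],[0,0,0],[0,0,0],[0,0,0],[0,0,0],[0,0,0],[0,0,0],[0,0,0],[0,0,0]])

```text
t: 2.4
ee_pos: [0.4604, -0.2445, 0.0096]
eef_rot: [0.001, 0.944, 0.33, 0.001]
contact_force: [1.8, -1.2, 1.3]
gripper_width: 0.0143
gripper_force: 61.2
```

```bash
python3 -c "
from h import *
go(.6025,-.034,.06,-87.7)"
```

```text
t2.4 turn 0.632 shift 15.05 -20.46 -5.04 j6 0.28 tilt [0.0007, 0.0005]
```

Request:
play_rows(gripper=[0.5,0.5,0.5,0.5,0.5,0.5,0.5,0.5,0.5,0.5], xyz=[[0,0,-2],[0,0,-2.5],[0,0,-1],[0,0,0],[0,0,0],[0,0,0],[1.5,-2,0],[2.2,-2.9,0],[2.2,-2.9,0],[2.2,-2.9,0]], dr=[[0,0,0.105],[0,0,0.105],[0,0,0.105],[0,0,0.105],[0,0,0.105],[0,0,0.105],[0,0,0],[0,0,0],[0,0,0],[0,0,0]])

```text
t: 3.23
ee_pos: [0.5367, -0.1326, 0.0638]
eef_rot: [0.0, 1.0, 0.021, 0.0]
contact_force: [0.2, -0.5, 0.4]
gripper_width: 0.0141
gripper_force: 61.1
```

Request:
play_rows(gripper=[0.5,0.5,0.5,0.5,0.5,0.5], xyz=[[2.2,-2.9,0],[2.2,-2.9,0],[1.5,-2.5,0],[1,-1.4,0],[0,0,0],[0,0,0]], dr=[[0,0,0],[0,0,0],[0,0,0],[0,0,0],[0,0,0],[0,0,0]])

```text
t: 3.73
ee_pos: [0.601, -0.0328, 0.0634]
eef_rot: [0.0, 1.0, 0.023, 0.0]
contact_force: [1.3, -0.2, 0.1]
gripper_width: 0.0142
gripper_force: 61.1
```

```bash
python3 -c "
from h import *
go(.6025,-.034,.0145,-87.7)
im=bot.read_camera('wrist');cv2.imwrite('pics/w2.png',im[:,:,::-1])"
```

```text
t3.7 turn 0.005 shift 0.15 0.13 4.89 j6 1.35 tilt [0.0002, 0.0]
```

View pics/w2.png

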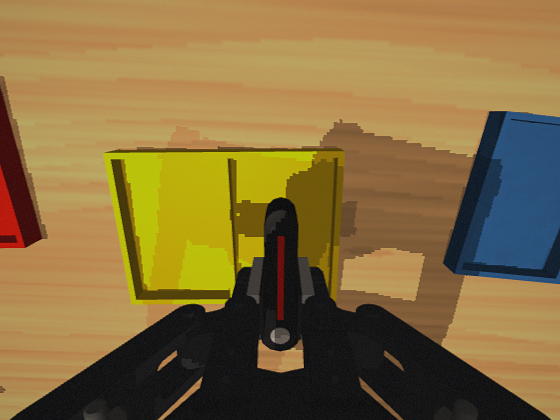

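The wrist view shows the bat held straight, dot at (280,337) and tip end at (282,205), over the yellow tray's right bay.

```bash
python3 -c "
from h import *
print(px('wrist',280,337,.076),px('wrist',282,214,.076))
c=[px('wrist',*p,.016) for p in [(105,152),(344,151)]];print(c)"
```

```text
[ 0.56959984 -0.03435082  0.076     ] [ 0.63743176 -0.03227397  0.076     ]
[array([0.65288111, 0.07779334, 0.016     ]), array([ 0.66000847, -0.0699768 ,  0.016     ])]
```

Request:
play_rows(gripper=[0.5,0.5,0.5,0.5,0.5], xyz=[[0,0.1,1.0],[0,0,1.5],[0,0,1.2],[0,0,0],[0,0,0]], dr=[[0,0,0],[0,0,0],[0,0,0],[0,0,0],[0,0,0]])

```text
t: 4.2
ee_pos: [0.5989, -0.0353, 0.0246]
eef_rot: [-0.0, 1.0, 0.021, -0.002]
contact_force: [0.6, -0.7, -0.2]
gripper_width: 0.0142
gripper_force: 61.1
```

Request:
play_rows(gripper=[0.5,0.5,0.5,3.0,3.0,3.0,3.0,3.0,3.0], xyz=[[0.2,0,0.5],[0,0,0.5],[0,0,0],[0,0,0],[0,0,0],[0,0,-1],[0,0,-2.5],[0,0,-3],[0,0,0]], dr=[[0,0,0],[0,0,0],[0,0,0],[0,0,0],[0,0,0],[0,0,0],[0,0,0],[0,0,0],[0,0,0]])

```text
t: 4.95
ee_pos: [0.6081, -0.0353, 0.089]
eef_rot: [0.001, 1.0, 0.022, 0.006]
contact_force: [1.5, -0.0, 0.6]
gripper_width: 0.03
gripper_force: 0.0
```

```bash
python3 -c "
from h import *
go(.449,-.098,.06,-87.7)
im=bot.read_camera('wrist');cv2.imwrite('pics/w3.png',im[:,:,::-1])"
```

```text
t5.0 turn 0.003 shift -16.15 5.62 2.90 j6 1.35 tilt [0.0012, 0.0063]
```

View pics/w3.png

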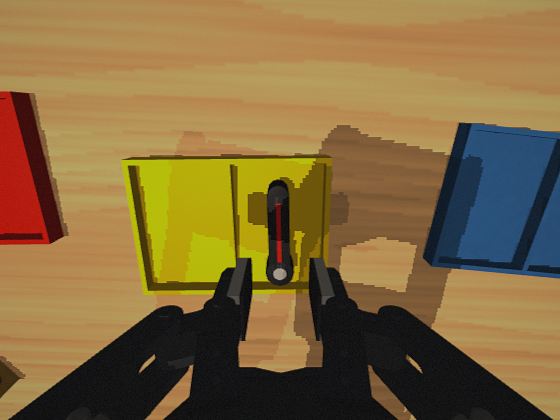

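The bat lies flat in the yellow tray's right bay (dot at (280,273)), free of the fingers. Next is the plunger tip.

Request:
play_rows(gripper=[6,6,6,6,6,6,6,6], xyz=[[-2,0.7,0],[-3.6,1.3,0],[-3.6,1.3,0.5],[-3.4,1.2,1],[-2.2,0.7,1.4],[-1.3,0.4,0],[0,0,0],[0,0,0]], dr=[[0,0,0],[0,0,0],[0,0,0],[0,0,0],[0,0,0],[0,0,0],[0,0,0],[0,0,0]])

```text
t: 5.67
ee_pos: [0.4439, -0.0975, 0.0522]
eef_rot: [-0.0, 1.0, 0.021, 0.0]
contact_force: [0.5, -0.3, -0.3]
gripper_width: 0.06
gripper_force: 0.0
```

```bash
python3 -c "
from h import *
go(.449,-.098,.004,-87.7)"
```

```text
t5.7 turn 0.001 shift 0.51 0.07 4.82 j6 1.16 tilt [-0.0001, 0.0001]
```

Request:
play_rows(gripper=[6,6,6,6,4,1,0.5,0.5,0.5,0.5], xyz=[[0.5,0.1,1],[0,0,1.5],[0,0,1.3],[0,0,0.8],[0,0,0],[0,0,0],[0,0,0],[0,0,0],[0,0,0],[0,0,0]], dr=[[0,0,0],[0,0,0],[0,0,0],[0,0,0],[0,0,0],[0,0,0],[0,0,0],[0,0,0],[0,0,0],[0,0,0]])

```text
t: 6.5
ee_pos: [0.4506, -0.0985, 0.0074]
eef_rot: [0.0, 1.0, 0.021, 0.001]
contact_force: [0.1, 0.2, 3.6]
gripper_width: 0.0197
gripper_force: 59.0
```

```bash
python3 -c "
from h import *
go(.6295,-.1986,.06,-94)"
```

```text
t6.5 turn 0.112 shift 18.54 8.73 -5.26 j6 1.16 tilt [0.0004, 0.0014]
```

Request:
play_rows(gripper=[0.5,0.5,0.5,0.5,0.5,0.5,0.5,0.5,0.5,0.5], xyz=[[0,0,-2],[0,0,-2.5],[1.5,0.7,-0.8],[3,1.4,0],[3.4,1.6,0],[3.4,1.6,0],[3.4,1.6,0],[2.4,1.2,0],[1.4,0.6,0],[0,0,0]], dr=[[0,0,0.056],[0,0,0.056],[0,0,0],[0,0,0],[0,0,0],[0,0,0],[0,0,0],[0,0,0],[0,0,0],[0,0,0]])

```text
t: 7.33
ee_pos: [0.631, -0.2, 0.0599]
eef_rot: [0.001, 0.999, -0.035, 0.002]
contact_force: [-0.9, -0.2, -0.3]
gripper_width: 0.0193
gripper_force: 58.8
```

Request:
play_rows(gripper=[0.5,0.5], xyz=[[0,0,0],[0,0,1]], dr=[[0,0,0],[0,0,0]])

```text
t: 7.5
ee_pos: [0.6283, -0.1979, 0.0507]
eef_rot: [0.0, 0.999, -0.035, 0.001]
contact_force: [0.4, -0.1, -1.6]
gripper_width: 0.0193
gripper_force: 58.8
```

```bash
python3 -c "
from h import *
go(.6295,-.1986,.012,-94)"
```

```text
t7.5 turn 0.001 shift 0.12 0.06 3.87 j6 1.23 tilt [0.0004, 0.001]
```

Request:
play_rows(gripper=[0.5,0.5,0.5,0.5], xyz=[[0,0,1.5],[0,0,1.5],[0,0,0],[0,0,0]], dr=[[0,0,0],[0,0,0],[0,0,0],[0,0,0]])

```text
t: 7.83
ee_pos: [0.625, -0.1964, 0.0162]
eef_rot: [-0.001, 0.999, -0.034, -0.003]
contact_force: [0.1, -0.2, -0.3]
gripper_width: 0.0194
gripper_force: 58.8
```

Then set down, release and rise toward the bracket.

Request:
play_rows(gripper=[0.5,0.5,0.5,3.6,3.6,3.6,3.6,3.6,3.6,3.6], xyz=[[0,0,0.4],[0,0,0],[0,0,0],[0,0,0],[0,0,0],[0,0,-1],[0,0,-2.5],[0,0,-3],[0,0,-1],[0,0,0]], dr=[[0,0,0],[0,0,0],[0,0,0],[0,0,0],[0,0,0],[0,0,0],[0,0,0],[0,0,0],[0,0,0],[0,0,0]])

```text
t: 8.67
ee_pos: [0.6315, -0.1993, 0.0959]
eef_rot: [0.002, 0.999, -0.035, 0.005]
contact_force: [0.5, 0.4, 0.7]
gripper_width: 0.0362
gripper_force: 0.0
```

```bash
python3 -c "
from h import *
go(.4356,.2348,.06,-53)
im=bot.read_camera('wrist');cv2.imwrite('pics/w4.png',im[:,:,::-1])"
```

```text
t8.7 turn -0.715 shift 10.48 -46.46 3.59 j6 1.23 tilt [0.0018, 0.0047]
```

View pics/w4.png

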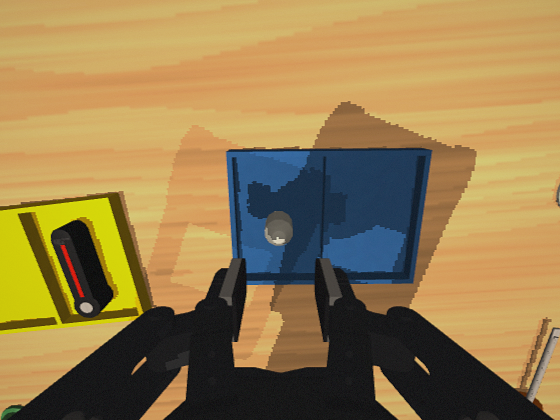

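The tip stands upright in the blue tray's left bay (280,228). On to the bracket.

Request:
play_rows(gripper=[8,8,8,8,8,8,8,8,8,8], xyz=[[0,-1,0],[0,-2,0],[0,-3,0],[0,-3.5,0],[0,-3.8,0],[0,-3.8,0],[0,-3.8,0],[0.8,-3.9,0],[0.8,-3.9,0],[0.8,-3.9,0]], dr=[[0,0,-0.102],[0,0,-0.102],[0,0,-0.102],[0,0,-0.102],[0,0,-0.102],[0,0,-0.102],[0,0,-0.103],[0,0,0],[0,0,0],[0,0,0]])

```text
t: 9.55
ee_pos: [0.5131, 0.1079, 0.0882]
eef_rot: [-0.001, 0.948, 0.317, -0.002]
contact_force: [0.6, -0.0, 0.2]
gripper_width: 0.0799
gripper_force: 0.0
```

```bash
python3 -c "
from h import *
go(.4356,.2348,.06,-53)"
```

```text
t9.6 turn -0.001 shift 1.45 -14.80 2.82 j6 1.00 tilt [-0.0005, -0.0018]
```

Request:
play_rows(gripper=[8.5,8.5,8.5,8.5,8.5,8.5,8.5], xyz=[[0.4,-3.7,0],[0.3,-3.6,0.5],[0.3,-3.2,0.8],[0,-2,0.8],[0,-0.8,0],[0,0,0],[0,0,0]], dr=[[0,0,0],[0,0,0],[0,0,0],[0,0,0],[0,0,0],[0,0,0],[0,0,0]])

```text
t: 10.13
ee_pos: [0.4437, 0.2183, 0.0687]
eef_rot: [0.0, 0.948, 0.318, -0.001]
contact_force: [0.7, -0.5, -0.5]
gripper_width: 0.0847
gripper_force: 0.0
```

```bash
python3 -c "
from h import *
go(.4356,.2348,.004,-53)
im=bot.read_camera('wrist');cv2.imwrite('pics/w5.png',im[:,:,::-1])"
```

```text
t10.1 turn 0.001 shift 0.35 -1.80 6.47 j6 1.24 tilt [0.0003, -0.0005]
```

View pics/w5.png

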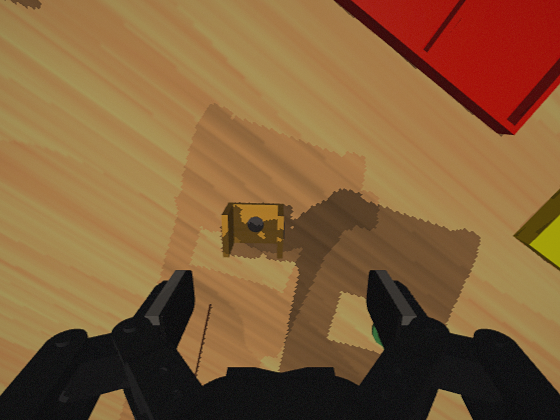

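The bracket shows square to the fingers, hole at (256,225), flanges at about x=226 and x=285. The red tray corner is at (512,133).

```bash
python3 -c "
from h import *
print(px('wrist',256,225,.004),px('wrist',512,133,.016))"
```

```text
[0.43585051 0.23420332 0.004     ] [0.58669836 0.14381315 0.016     ]
```

Request:
play_rows(gripper=[8.5,8.5,8.5,8.5,8.5,8.5,8.5], xyz=[[0.3,-1.7,0],[0,0,1.5],[0,0,1.8],[0,0,1.8],[0,0,0.8],[0,0,0],[0,0,0]], dr=[[0,0,0],[0,0,0],[0,0,0],[0,0,0],[0,0,0],[0,0,0],[0,0,0]])

```text
t: 10.77
ee_pos: [0.4367, 0.2334, 0.0104]
eef_rot: [0.0, 0.949, 0.317, -0.0]
contact_force: [0.3, 0.5, 0.2]
gripper_width: 0.0846
gripper_force: 0.0
```

```bash
python3 -c "
from h import *
go(.4356,.2345,.005,-53)"
```

```text
t10.8 turn -0.002 shift -0.02 -0.15 0.54 j6 1.28 tilt [0.0001, -0.0002]
```

Request:
play_rows(gripper=[6,4.5,3.5,2.5,2.5,2.5,2.5,2.5], xyz=[[0,-0.1,0.4],[0,0,0],[0,0,0],[0,0,0],[0,0,0],[0,0,0],[0,0,0],[0,0,0]], dr=[[0,0,0],[0,0,0],[0,0,0],[0,0,0],[0,0,0],[0,0,0],[0,0,0],[0,0,0]])

```text
t: 11.43
ee_pos: [0.4365, 0.2354, 0.0073]
eef_rot: [-0.0, 0.948, 0.317, 0.001]
contact_force: [-0.1, 0.1, 5.1]
gripper_width: 0.0384
gripper_force: 61.8
```

```bash
python3 -c "
from h import *
go(.6245,-.2714,.09,-4)"
```

```text
t11.4 turn -0.855 shift -49.25 22.29 -8.27 j6 1.28 tilt [-0.0, 0.0011]
```

Request:
play_rows(gripper=[2.5,2.5,2.5,2.5,2.5,2.5,2.5,2.5,2.5,2.5], xyz=[[0,0,-2],[0,0,-3],[0,0,-3],[0,0,-0.5],[0,0,0],[0,0,0],[0,0,0],[-1.5,0.7,0],[-3.4,1.6,0],[-3.6,1.6,0]], dr=[[0,0,-0.107],[0,0,-0.107],[0,0,-0.107],[0,0,-0.107],[0,0,-0.107],[0,0,-0.107],[0,0,-0.107],[0,0,-0.106],[0,0,0],[0,0,0]])

```text
t: 12.27
ee_pos: [0.4657, 0.1469, 0.0906]
eef_rot: [-0.0, 0.73, 0.683, -0.0]
contact_force: [0.5, -0.1, -1.3]
gripper_width: 0.0388
gripper_force: 61.2
```

Request:
play_rows(gripper=[2.5,2.5,2.5,2.5,2.5,2.5,2.5,2.5,2.5,2.5], xyz=[[-3.7,1.7,0],[-3.7,1.7,0],[-3.7,1.7,0],[-3.7,1.7,0],[-3.7,1.7,0],[-3.7,1.7,0],[-3.7,1.7,0],[-3.7,1.7,0],[-3.7,1.7,0],[-3,1.3,0]], dr=[[0,0,0],[0,0,0],[0,0,0],[0,0,0],[0,0,0],[0,0,0],[0,0,0],[0,0,0],[0,0,0],[0,0,0]])

```text
t: 13.1
ee_pos: [0.607, -0.2295, 0.0904]
eef_rot: [-0.0, 0.732, 0.682, -0.0]
contact_force: [0.5, -0.3, 0.0]
gripper_width: 0.0391
gripper_force: 61.2
```

Request:
play_rows(gripper=[2.5,2.5,2.5], xyz=[[-1.5,0.7,0],[0,0,0],[0,0,0]], dr=[[0,0,0],[0,0,0],[0,0,0]])

```text
t: 13.35
ee_pos: [0.6121, -0.2427, 0.0901]
eef_rot: [-0.001, 0.732, 0.681, -0.0]
contact_force: [-0.6, 0.8, -1.4]
gripper_width: 0.0386
gripper_force: 61.2
```

```bash
python3 -c "
from h import *
go(.6245,-.2714,.012,-4)"
```

```text
t13.3 turn -0.002 shift -2.78 1.44 7.81 j6 -0.41 tilt [-0.0012, -0.0002]
```

Request:
play_rows(gripper=[2.5,2.5,2.5,2.5,2.5,2.5,2.5,2.5], xyz=[[-1.5,0.8,0],[-1.3,0.7,0],[0,0,1.5],[0,0,2.5],[0,0,2],[0,0,1],[0,0,0],[0,0,0]], dr=[[0,0,0],[0,0,0],[0,0,0],[0,0,0],[0,0,0],[0,0,0],[0,0,0],[0,0,0]])

```text
t: 14.02
ee_pos: [0.6246, -0.2694, 0.0198]
eef_rot: [-0.002, 0.731, 0.682, -0.0]
contact_force: [0.8, -0.1, -0.7]
gripper_width: 0.0388
gripper_force: 61.2
```

```bash
python3 -c "
from h import *
go(.6245,-.2714,.012,-4)
im=bot.read_camera('wrist');cv2.imwrite('pics/w6.png',im[:,:,::-1])"
```

```text
t14.0 turn 0.001 shift -0.20 0.00 0.78 j6 -0.44 tilt [-0.0017, -0.0004]
```

View pics/w6.png

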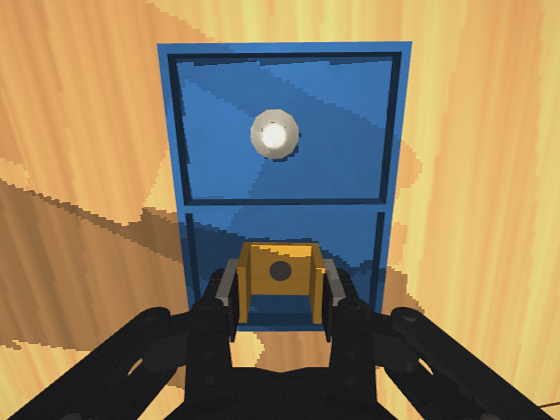

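The bracket is held just above the floor of the near bay (hole at (280,271)), clear of the divider at y=205. The tip stands in the far bay.

Request:
play_rows(gripper=[2.5,2.5,2.5,2.5,5,5,5,5,5,5], xyz=[[0,0,0.5],[0,0,0.3],[0,0,0],[0,0,0],[0,0,0],[0,0,0],[0,0,-1],[0,0,-2.5],[0,0,-3],[0,0,-1.5]], dr=[[0,0,0],[0,0,0],[0,0,0],[0,0,0],[0,0,0],[0,0,0],[0,0,0],[0,0,0],[0,0,0],[0,0,0]])

```text
t: 14.9
ee_pos: [0.628, -0.2724, 0.098]
eef_rot: [0.003, 0.731, 0.682, 0.001]
contact_force: [0.3, -0.2, 1.5]
gripper_width: 0.0504
gripper_force: 0.0
```

```bash
python3 -c "
from h import *
go(.428,.0884,.06,-4)
im=bot.read_camera('wrist');cv2.imwrite('pics/w7.png',im[:,:,::-1])"
```

```text
t14.9 turn -0.000 shift 34.60 -22.47 3.80 j6 -0.44 tilt [0.0029, 0.0009]
```

View pics/w7.png

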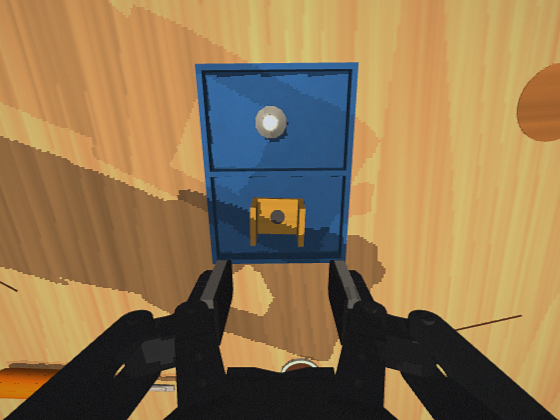

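The bracket sits flat in the near bay (hole (278,217)) and the tip in the far bay. Now the cover.

Request:
play_rows(gripper=[6,6,6,6,6,6,6,6,6,6], xyz=[[2,-1.3,0],[3.3,-2.1,0],[3.4,-2.2,0],[3.4,-2.2,0],[3.4,-2.2,0],[3.4,-2.2,0],[3.4,-2.2,0],[3.4,-2.2,0],[3.4,-2.2,0],[2.4,-1.6,1]], dr=[[0,0,0],[0,0,0],[0,0,0],[0,0,0],[0,0,0],[0,0,0],[0,0,0],[0,0,0],[0,0,0],[0,0,0]])

```text
t: 15.78
ee_pos: [0.444, 0.0595, 0.0846]
eef_rot: [0.001, 0.731, 0.682, 0.001]
contact_force: [0.8, -0.2, 0.1]
gripper_width: 0.0599
gripper_force: 0.0
```

Request:
play_rows(gripper=[6,6,6,6,6], xyz=[[1.6,-1,1],[0.5,-0.5,0.5],[0,0,0],[0,0,0],[0,0,0]], dr=[[0,0,0],[0,0,0],[0,0,0],[0,0,0],[0,0,0]])

```text
t: 16.2
ee_pos: [0.4324, 0.0784, 0.069]
eef_rot: [0.001, 0.732, 0.682, 0.001]
contact_force: [-0.2, 0.9, 0.3]
gripper_width: 0.06
gripper_force: 0.0
```

```bash
python3 -c "
from h import *
go(.428,.0884,.006,-4)
im=bot.read_camera('wrist');cv2.imwrite('pics/w8.png',im[:,:,::-1])"
```

```text
t16.2 turn -0.001 shift 0.97 -0.51 6.30 j6 0.09 tilt [0.0008, 0.0006]
```

View pics/w8.png

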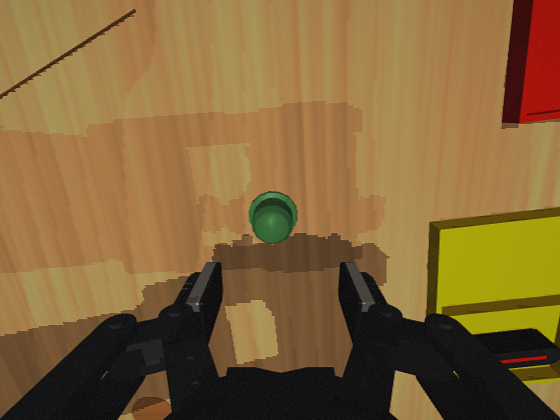

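The cover lies between the fingers: rim from x=249 to 297, its centre about (273,214).

```bash
python3 -c "
from h import *
print(px('wrist',273,214,.004))"
```

```text
[0.42841475 0.09011922 0.004     ]
```

Request:
play_rows(gripper=[6,6,6,6,6,6,6], xyz=[[1,-0.5,0],[0,0,1.5],[0,0,1.8],[0,0,1.5],[0,0,0.6],[0,0,0],[0,0,0]], dr=[[0,0,0],[0,0,0],[0,0,0],[0,0,0],[0,0,0],[0,0,0],[0,0,0]])

```text
t: 16.83
ee_pos: [0.4269, 0.0895, 0.0145]
eef_rot: [-0.0, 0.732, 0.682, -0.0]
contact_force: [-0.2, -0.4, 0.2]
gripper_width: 0.0597
gripper_force: 0.0
```

```bash
python3 -c "
from h import *
go(.428,.0884,.008,-4)"
```

```text
t16.8 turn -0.001 shift -0.11 0.12 0.65 j6 0.12 tilt [-0.0001, -0.0]
```

Request:
play_rows(gripper=[6,4.5,3.5,2.5,1.5,1.5,1.5,1.5,1.5,1.5], xyz=[[0,0.1,0.5],[0,0,0],[0,0,0],[0,0,0],[0,0,0],[0,0,0],[0,0,0],[0,0,0],[0,0,-0.5],[0,0,-0.5]], dr=[[0,0,0],[0,0,0],[0,0,0],[0,0,0],[0,0,0],[0,0,0],[0,0,0],[0,0,0],[0,0,0],[0,0,0]])

```text
t: 17.67
ee_pos: [0.4272, 0.0895, 0.0193]
eef_rot: [-0.0, 0.731, 0.682, -0.0]
contact_force: [-0.4, 0.7, 0.0]
gripper_width: 0.025
gripper_force: 59.0
```

```bash
python3 -c "
from h import *
go(.6367,.1835,.07,-4)
im=bot.read_camera('wrist');cv2.imwrite('pics/w9.png',im[:,:,::-1])"
```

```text
t17.7 turn -0.000 shift 10.84 20.24 -5.07 j6 0.12 tilt [-0.0002, -0.0002]
```

View pics/w9.png

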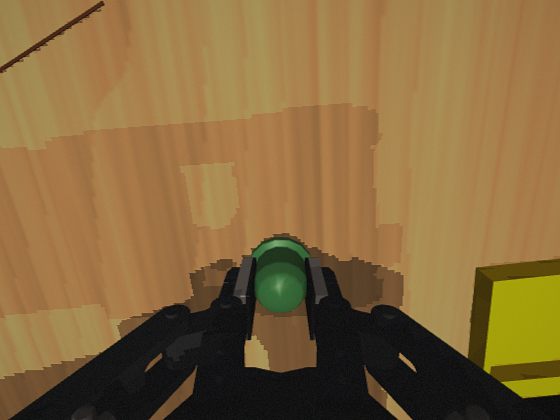

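The cover is held centrally at (280,280) and lifted clear.

Request:
play_rows(gripper=[1.5,1.5,1.5,1.5,1.5,1.5,1.5,1.5,1.5,1.5], xyz=[[0,0,-2],[0,0,-2.5],[0.8,1.6,-0.6],[1.6,3,0],[1.8,3.3,0],[1.8,3.3,0],[1.8,3.3,0],[1.6,3.1,0],[1,1.8,0],[0.4,0.8,0]], dr=[[0,0,0],[0,0,0],[0,0,0],[0,0,0],[0,0,0],[0,0,0],[0,0,0],[0,0,0],[0,0,0],[0,0,0]])

```text
t: 18.55
ee_pos: [0.6398, 0.1845, 0.0707]
eef_rot: [0.001, 0.731, 0.682, 0.001]
contact_force: [-0.3, -0.5, 0.6]
gripper_width: 0.0251
gripper_force: 59.1
```

Request:
play_rows(gripper=[1.5,1.5,1.5,1.5,1.5,1.5,1.5], xyz=[[0,0,0],[0,0,0],[0,0,1.5],[0,0,1.5],[0,0,1],[0,0,0],[0,0,0]], dr=[[0,0,0],[0,0,0],[0,0,0],[0,0,0],[0,0,0],[0,0,0],[0,0,0]])

```text
t: 19.13
ee_pos: [0.6344, 0.1825, 0.0279]
eef_rot: [-0.001, 0.732, 0.682, -0.002]
contact_force: [-0.3, 0.8, -0.0]
gripper_width: 0.0251
gripper_force: 59.1
```

```bash
python3 -c "
from h import *
go(.6367,.1835,.0135,-4)
im=bot.read_camera('wrist');cv2.imwrite('pics/w10.png',im[:,:,::-1])"
```

```text
t19.1 turn -0.000 shift 0.12 0.23 1.44 j6 0.24 tilt [-0.0013, -0.002]
```

View pics/w10.png

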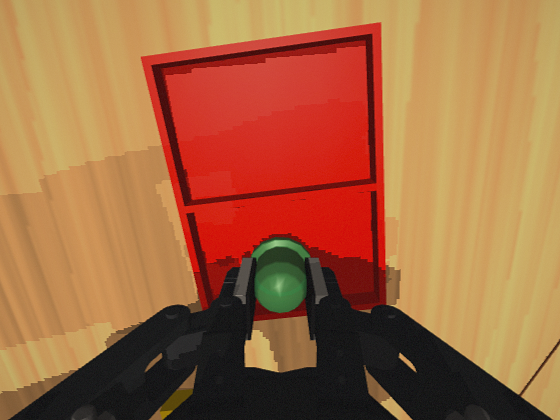

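The cover is inside the near bay of the red tray, clear of the divider (y≈195) and the walls. I'll lower it slowly.

Request:
play_rows(gripper=[1.5,1.5,1.5,1.5,1.5], xyz=[[0,0,0.5],[0,0,0.4],[0,0,0.3],[0,0,0],[0,0,0]], dr=[[0,0,0],[0,0,0],[0,0,0],[0,0,0],[0,0,0]])

```text
t: 19.6
ee_pos: [0.6365, 0.1831, 0.018]
eef_rot: [-0.0, 0.731, 0.682, -0.0]
contact_force: [0.4, 0.2, 0.3]
gripper_width: 0.0256
gripper_force: 59.1
```

Request:
play_rows(gripper=[1.5,1.5,1.5,1.5,1.5], xyz=[[0,0,0.2],[0,0,0.2],[0,0,0],[0,0,0],[0,0,0]], dr=[[0,0,0],[0,0,0],[0,0,0],[0,0,0],[0,0,0]])

```text
t: 20.02
ee_pos: [0.6366, 0.1831, 0.0143]
eef_rot: [-0.0, 0.731, 0.682, -0.0]
contact_force: [-1.1, 0.0, -0.4]
gripper_width: 0.0251
gripper_force: 59.2
```

Request:
play_rows(gripper=[1.5,1.5,1.5,1.5], xyz=[[0,0,0.1],[0,0,0],[0,0,0],[0,0,0]], dr=[[0,0,0],[0,0,0],[0,0,0],[0,0,0]])

```text
t: 20.35
ee_pos: [0.6366, 0.1831, 0.0142]
eef_rot: [-0.0, 0.731, 0.682, -0.0]
contact_force: [-2.8, -0.0, 5.0]
gripper_width: 0.0252
gripper_force: 59.7
```

Contact (5 N up): the rim is on the floor. Release and rise.

Request:
play_rows(gripper=[4.5,4.5,4.5,4.5,4.5,4.5,4.5,4.5,4.5,4.5], xyz=[[0,0,0],[0,0,0],[0,0,0],[0,0,-0.5],[0,0,-1.5],[0,0,-2.5],[0,0,-3],[0,0,-2],[0,0,0],[0,0,0]], dr=[[0,0,0],[0,0,0],[0,0,0],[0,0,0],[0,0,0],[0,0,0],[0,0,0],[0,0,0],[0,0,0],[0,0,0]])

```text
t: 21.18
ee_pos: [0.6388, 0.1835, 0.1118]
eef_rot: [0.002, 0.731, 0.682, 0.002]
contact_force: [-0.2, 0.3, 0.1]
gripper_width: 0.0451
gripper_force: 0.0
```

```bash
python3 -c "
from h import *
a=bot.read_camera('wrist')[:,:,::-1];b=bot.read_camera('top')[140:290,150:420,::-1]
a=cv2.resize(a,(400,300));b=cv2.resize(b,(540,300))
cv2.imwrite('pics/end.png',np.clip(cv2.resize(np.hstack([a,b]),(800,255))*1.3,0,255))"
```

```text
[ WARN:0@0.722] global loadsave.cpp:1063 imwrite_ Unsupported depth image for selected encoder is fallbacked to CV_8U.
```

View pics/end.png

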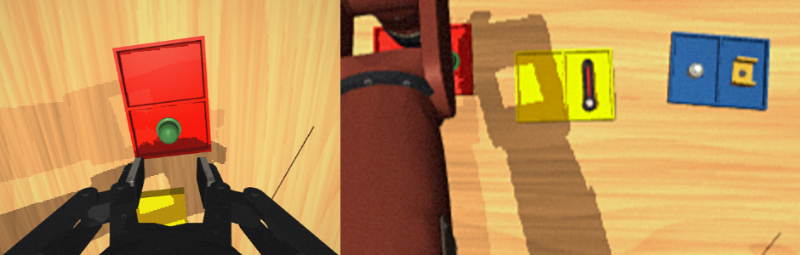

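All four parts are in place: cover at (168,130) in the red bay, bat at (588,85), tip at (697,70), bracket at (743,72). The gripper is clear of everything.

```bash
python3 -c "
from plant import bot
print(bot.sign_off())"
```

```text
the job is handed in; nothing more can be done
None
```

The job is handed in at about 21 s of robot time: bracket and plunger tip in the blue tray (one per bay), bat in the yellow, and the glass cover set down last in the red; the final picture shows all four upright in their bays with the gripper clear, but the sign-off returned no verdict.

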